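# Set a blank on the shooting board against fence and plane

## Task

Set up the shooting board for trimming the end of the pale wooden blank: push the plane, which lies on its side in the chute, forward along the chute until its toe (front end) is level with the fence, neither short of the fence's working face nor past its back, and push the blank so that its long side sits flat against the fence and its pencil-marked end butts against the plane's sole. Only push with the fingers: do not lift or tip the plane or the blank, leave the tools and the offcut round about where they are, and take the hand away at the end.

Things in the scene. Friction and masses are not known exactly. Their poses are not given: they have to be found in the camera images.
- board: Shooting board, fixed to the bench. Origin: on the bench, under the middle of its length; y runs along the board to the fence, x across it from bed to chute. Base plate x -140 to 130, y -260 to 260, 12 mm thick. Bed: white board, x -140 to 60, whole length, top at z = 30. Two brass dogs 35 mm high just past its fence end (y = 272, x = -115 and 35).
- fence_face (a point): On the board, foot of the fence's working face, middle of the fence (board x = -40, y = 200, z = 30 mm); axes as the board's. The fence is a dark bar across the bed: y 200 (working face, towards the blank) to 236 (back), x -140 to 60, top at z = 62.
- chute (a point): On the board, middle of the chute floor (board x = 85, y = 0, z = 12 mm); axes as the board's. The chute is a channel along y, open at both ends, from the side of the bed (x = 60) to a low lip (x = 110.5 to 128.5, top z = 22).
- plane: Metal bench plane, about 0.95 kg, loose on its side in the chute, sole to the bed, toe to the fence; 2 mm side play; stays where left. Origin on the chute floor under mid-body; y to the toe, x away from the sole. Body y -130 (heel) to 130 (toe), 62 high in z; sole at x = -24, side walls to x = 24 (0 at the ends). Rear wooden handle (y about -105) out to x = 90, front knob (y = 88) to x = 28.
- plane_toe (a point): Middle of the plane's toe end: on plane x = -21, y = 130, z = 31 mm.
- plane_heel (a point): Middle of the plane's heel end, the flat end to push on (24 mm wide in x, 62 mm high): plane x = -12, y = -130, z = 31 mm.
- blank: Pale wooden blank, 100 x 70 x 22 mm, about 0.12 kg, lying loose on the bed. Origin under its centre; x along the 100 mm length towards the pencil-marked end, which faces the chute; y towards the fence. It starts up to about 20 degrees askew.
- blank_end (a point): Middle of the blank's pencil-marked end, which is to butt against the sole (blank x = 50, z = 11 mm).
- blank_edge (a point): Middle of the blank's 100 mm side that is to lie against the fence (blank y = 35, z = 11 mm).
- offcut: offcut of dark wood, 50 x 40 x 22 mm, on the rear part of the bed; origin on its underside; to be left alone.
- square: try square lying on the rear part of the bed: stock 75 x 16 x 14 mm (origin under its centre), thin blade reaching 100 mm from it; to be left alone.
- mallet: wooden mallet lying on the bench; origin on its underside; to be left alone.
- chisel: chisel lying on the bench; origin on its underside; to be left alone.
- gauge: wooden marking gauge lying on the bench; origin on its underside; to be left alone.
- clamp: F-clamp lying on the bench; origin on its underside; to be left alone.
- glue: white glue bottle, 60 mm wide, 160 mm tall; origin on its underside; to be left alone.
- jar: clear jar, 64 mm wide, 75 mm tall; origin on its underside; to be left alone.
There are look-alikes about, which are no part of the job. Several things have the shape of the blank; the one meant has the colours described above.

How it is judged:
By the outcome, as a careful person would: the job done as asked, in the order asked, and still so for the second after the job is handed in, with the robot touching nothing.
It also fails if it takes over 56 s, if anything falls off the work surface, if the arm or the gripper's body presses on something with over 40 N, if the wrist force passes 120 N, or if a joint passes its speed limit or range.

## Robot

A 6-joint arm with a two-finger parallel gripper is mounted at the origin on the work surface. World frame = base frame: x ahead of the robot, y to its left, z up, the work surface at z = 0. Lengths are in m, angles in rad, forces in N, time in s.
With the tool pointing down it reaches from about 0.4 to 0.825 m from the base axis. Payload 7 kg.
Tool frame: the origin (TCP) lies midway between the tips of the shut fingers; the grasp point (between the pads) lies arm.hold_point_z behind it (arm.hold_point_z is the distance from the TCP to the grasp point, in m); z points along the fingers, y is the line along which they close (so a half turn about z gives the same grasp; the last joint's range is limited). The gripper opens to 88 mm and grips with 3 to 60 N. Pads are 19 mm wide; open, the fingers measure 130 mm over their backs; the gripper's body (78 mm by 193 mm) begins 47 mm behind the grasp point.
Start: joints at [-1.032, 0.359, 0.012, 0, -1.224, -0.288], TCP at [0.167, -0.654, 0.227] pointing down, gripper open.
Joint ranges: [-3.07, 3.07], [-1.43, 2.12], [-1.02, 1.25], [-3.03, 1.67], [-3.05, -0], [-3.03, 3.03]. Speed limits (rad/s): [2.39, 2.39, 3.01, 3.14, 3.14, 3.14].

## Interface

Orientations are given as [roll, pitch, yaw] about the fixed x, y, z axes, in that order (R = Rz(yaw) Ry(pitch) Rx(roll)).
In Python, from station import arm gives the robot as it stands.
- The arm moves only by the shell command python3 -m crank 'ROWS' [OPENING] [FORCE]. ROWS is JSON, a list that holds one entry, the list of rows, each a list of 4 numbers: the shift along the tool's x, y, z in units of 25 mm (1.0 is 25 mm), then the turn about the tool's z in units of 5 degrees (1.0 is 5 degrees). A call has 1 to 12 rows; each row is the pose to reach, as a shift and turn from the pose commanded when the call began, along the tool's axes at that moment; what a row does not reach only later rows make up. A row lasts 1/8 s, in which the tool goes at most 62.5 mm and 10.7 degrees, less where a joint would pass 70% of its speed; a pose out of reach is approached as far as the arm can. A call with a gripper value outside its range is refused whole. OPENING is the closure, from 0 (fully open) to 1 (shut), set as the call begins (- or left out, the last holds). The fingers move at their own pace and stop on an object; FORCE is the grip in N (left out, the last holds). Time passes only in rows, so rows that repeat a pose let the fingers close. It gives the time, the measured TCP pose, the force, the opening and the grip force at its end, in the units of the state.
- arm.get_state(): the state, without advancing time (a new reading comes with each control period).
- arm.grab_frame(name): name is "scene" or "side" or "wrist"; returns (picture, depth): 420x560x3 uint8, red, green, blue; 420x560 float32, m along the optical axis (not along the pixel's ray), 0 where there is no reading.
- arm.get_calibration(name): a dict with "mtx" (3x3 intrinsics, pixels), "k1" (the pictures are not rectified: a ray, as slopes to the right and down, at radius r is drawn at 1 + k1 r^2 times it, then the intrinsics apply), "R" (3x3) and "t" (3): a world point X has camera coordinates R X + t; the wrist camera has in their place "mount" (4x4, takes a point from camera to tool coordinates, whose origin is the TCP and whose axes are the flange's). Camera axes: x right, y down, z forward; pixel columns grow to the right and rows downward; lengths in m; the calibration is good to about 2 mm. A picture is of the moment at which its call begins: read the wrist's pose just before it. get_calibration takes no time and is no camera call.
- arm.job_done(): hands the job in; it is judged then, once.
Trained networks look in the newest picture that a camera, given by its name, has taken for a name from the list of things; names that differ only in an ending like _2 or _b are one class to them, and where a whole thing is asked for, a point or a joint stands for the part that bears it (a point fixed in the world has none). Each returns a list of dicts, best first, with "score" (0 to 1); they miss things now and then, are a little off and sometimes report something else, mostly with a low value. They report only what shows in the picture. A call takes as long as a camera call. They do not tell look-alikes from the thing itself.
- arm.recognise(thing, camera): "extent" ([left, top, width, height] in pixels, round what is visible of it).
- arm.trace(thing, camera): "mask" (420x560 bool, what is visible of it) and "extent" ([left, top, width, height] in pixels, round what is visible of it).
The state is a dict: "t": time; "q": joint angles; "qd": joint speeds; "joint_efforts": joint torques, N m; "eef_pos": TCP position; "ee_rot": TCP orientation; "force": force on the tool from outside, world axes, zero at the start; "moment": the same for the moment, N m; "width": finger opening in m; "gripper_force": force on a finger pad.
Only numpy, scipy, OpenCV 4.12 (cv2) and the standard library are available. Lean on these libraries where they do the work, as an engineer would, in place of code of your own. Each camera call takes 0.05 s, during which the arm holds its last target. There are 200 camera calls.

## Working session

There is one attempt and no reset: what is moved stays moved. The work goes in short steps, Python scripts to look and compute and a shell command to move; the robot and the scene stay as the last step left them, time stands still between calls to the robot, and variables do not carry over. Pictures are saved under pics/ and viewed, at most 10 in all, crops included, and the job is handed in when it is done.

```bash
mkdir -p pics; ls
cat > h.py <<'E'
import numpy as np, cv2
from station import arm
from scipy.spatial.transform import Rotation as Ro
def cam(name):
    s=arm.get_state(); c=arm.get_calibration(name); im,d=arm.grab_frame(name)
    if 'mount' in c:
        T=np.eye(4);T[:3,:3]=Ro.from_euler('xyz',s['ee_rot']).as_matrix();T[:3,3]=s['eef_pos']
        M=T@np.array(c['mount'])
    else:
        M=np.eye(4);R=np.array(c['R']);M[:3,:3]=R.T;M[:3,3]=-R.T@np.array(c['t'])
    K=np.array(c['mtx']);v,u=np.mgrid[:420,:560]
    p=cv2.undistortPoints(np.stack([u,v],-1).reshape(-1,1,2).astype(float),K,np.array([c['k1'],0,0,0,0.])).reshape(420,560,2)
    r=np.dstack([p,np.ones((420,560))])
    X=(r*d[...,None])@M[:3,:3].T+M[:3,3]
    X[d==0]=np.nan
    return im,d,X,(M,r)
def save(im,f): cv2.imwrite('pics/'+f,im[...,::-1])
E
python3 - <<'E'
from h import *
print(arm.get_state(), arm.hold_point_z)
a=[]
for n in ['scene','side']:
    im,d,X,_=cam(n); a.append(im); np.save(n+'.npy',X); np.save(n+'_im.npy',im)
    for t in ['board','plane','blank','offcut','plane_heel']:
        try:print(n,t,[(round(o['score'],2),o['extent'],np.nanmedian(X[o['mask']],0).round(3)) for o in arm.trace(t,n)])
        except Exception as e: print(t,e)
save(a[0],'s.png');save(a[1],'side.png')
E
```

```text
pics
{'t': 0.0, 'q': array([-1.03189112e+00,  3.59410658e-01,  1.10376076e-02, -3.22601228e-04,
       -1.22408051e+00, -2.88100071e-01]), 'qd': array([ 0.00039791, -0.0010025 , -0.00049924,  0.00116468,  0.00119267,
        0.00099584]), 'joint_efforts': array([ 1.90600549e-03, -5.82723534e+01,  2.93068510e+01,  6.99744433e+00,
        7.15629256e-03, -2.54959814e-04]), 'eef_pos': array([ 0.16736633, -0.65341609,  0.22560302]), 'ee_rot': array([ 3.13991755e+00, -1.80151512e-04, -2.89089724e+00]), 'force': array([0.88469725, 0.53291551, 0.7563825 ]), 'moment': array([-0.04997651, -0.02493578,  0.02909689]), 'gripper_force': 0.0, 'width': 0.0876691865658309} 0.0188
scene board [(0.9, [183.2, 148.2, 173.9, 181.2], array([ 0.541, -0.06 ,  0.03 ])), (0.46, [265.3, 180.7, 38.6, 31.9], array([0.518, 0.068, 0.052]))]
scene plane [(0.94, [266.0, 205.1, 55.7, 93.2], array([ 0.638, -0.116,  0.073]))]
scene blank [(0.63, [232.1, 135.4, 32.7, 28.4], array([0.314, 0.21 , 0.022])), (0.6, [265.5, 178.4, 41.3, 32.1], array([0.518, 0.069, 0.052])), (0.57, [215.2, 109.6, 32.1, 26.4], array([0.186, 0.2
[... 226 characters left out ...]
2.1], array([0.514, 0.098, 0.029])), (0.65, [274.0, 192.0, 16.1, 12.5], array([ 0.533, -0.128,  0.049]))]
side plane [(0.6, [232.3, 176.8, 36.2, 53.8], array([ 0.619, -0.062,  0.071]))]
side blank [(0.78, [290.8, 279.8, 40.7, 30.7], array([0.305, 0.229, 0.021])), (0.71, [194.4, 160.4, 43.6, 52.8], array([ 0.821, -0.162,  0.018])), (0.68, [326.4, 307.2, 43.5, 40.8], array([0.176, 0.306, 0.021])), (0.67, [247.6, 222.8, 35.0, 29.6], array([0.507, 0.087, 0.051]))]
side offcut [(0.64, [232.9, 174.6, 36.6, 55.9], array([ 0.621, -0.068,  0.07 ])), (0.51, [276.1, 195.6, 13.3, 9.5], array([ 0.532, -0.127,  0.05 ]))]
side plane_heel [(0.91, [235.2, 175.1, 35.3, 55.8], array([ 0.62 , -0.064,  0.071]))]
```

View pics/s.png

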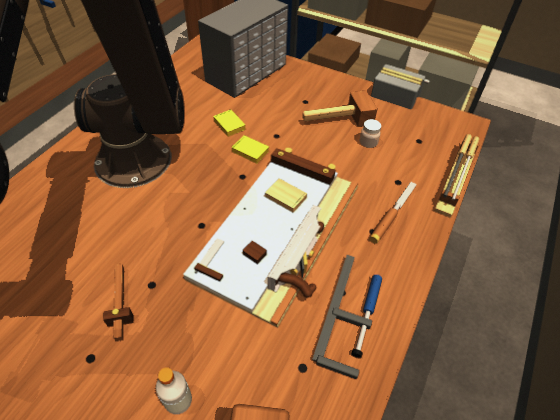

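View pics/side.png

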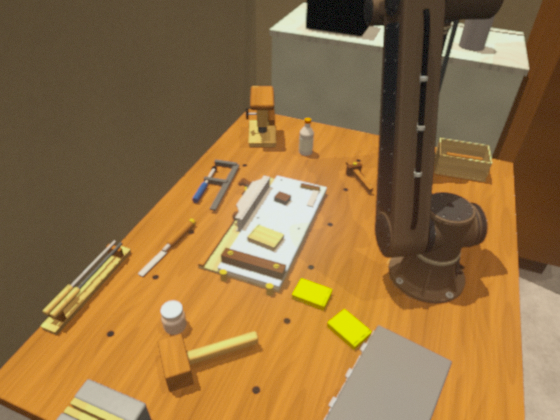

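The scene picture shows the board with its fence at about (305,165), the pale blank at (286,193), the plane in the chute at (295,248) with its rear handle at (300,285), the offcut at (255,252) and the square at (210,258). The side view agrees. The yellow-green pieces are look-alikes.

```bash
cat > loc.py <<'E'
from h import *
from scipy.optimize import minimize
def rect(P,lo,hi):
    return cv2.minAreaRect((P[:,:2]*1000).astype(np.float32))
def clean(P,k=4):
    # drop isolated points through 4 mm grid
    g=np.floor(P[:,:2]/.004).astype(int);u,i,c=np.unique(g,axis=0,return_inverse=True,return_counts=True)
    return P[c[i.ravel()]>=1]
E
python3 - <<'E'
from loc import *
for n in ['scene','side']:
    X=np.load(n+'.npy');P=X.reshape(-1,3)
    m=(P[:,0]>.3)&(P[:,0]<.8)&(P[:,1]>-.4)&(P[:,1]<.3)
    P=P[m]
    for nm,lo,hi in [('bed',.025,.036),('fence',.056,.067),('blank',.047,.055),('plane',.069,.078)]:
        Q=P[(P[:,2]>lo)&(P[:,2]<hi)]
        # largest component on 6mm grid
        g=np.zeros((100,140),np.uint8);ij=((Q[:,:2]-[.3,-.4])/.005).astype(int);g[ij[:,0],ij[:,1]]=1
        g2=cv2.dilate(g,np.ones((3,3)));k,l,st,_=cv2.connectedComponentsWithStats(g2)
        for b in np.argsort(-st[1:,4])[:3]+1:
            q=Q[l[ij[:,0],ij[:,1]]==b]
            if len(q)>40: print(n,nm,len(q),q.mean(0).round(3),[np.round(v,1) for v in cv2.minAreaRect((q[:,:2]*1000).astype(np.float32))])
E
```

```text
scene bed 8332 [ 0.508 -0.077  0.031] [array([513.1,  -3.5]), array([221.5, 549.8]), np.float64(1.8)]
scene bed 51 [0.33  0.212 0.026] [array([328.7, 212. ]), array([57. , 65.6]), np.float64(1.0)]
scene bed 43 [ 0.669 -0.235  0.026] [array([ 669. , -221.8]), array([103.2,  17.2]), np.float64(89.5)]
scene fence 642 [0.506 0.199 0.063] [array([503.4, 201. ]), array([201.9,  43.6]), np.float64(1.0)]
scene fence 156 [ 0.665 -0.152  0.06 ] [array([ 674.1, -160.5]), array([124.3,  89. ]), np.float64(67.8)]
scene blank 588 [0.516 0.074 0.052] [array([514.3,  76.5]), array([74.8, 99.8]), np.float64(83.0)]
scene blank 291 [ 0.676 -0.167  0.052] [array([ 673.6, -170.3]), array([105.7,  92.1]), np.float64(66.6)]
scene blank 119 [0.513 0.186 0.051] [array([506.3, 185.5]), array([203.3,  33. ]), np.float64(9.8)]
scene plane 1283 [ 0.63  -0.081  0.075] [array([639.7, -70.6]), array([ 64.2, 258.9]), np.float64(1.1)]
side bed 4430 [ 0.502 -0.004  0.03 ] [array([512.8,  -5.5]), array([218.5, 550.9]), np.float64(0.7)]
side bed 100 [0.79  0.136 0.028] [array([788.4, 137.9]), array([130.8,  20.9]), np.float64(86.2)]
side fence 644 [0.499 0.204 0.061] [array([501.8, 202. ]), array([201. ,  43.4]), np.float64(0.9)]
side fence 81 [ 0.608 -0.045  0.061] [array([607.2, -71.2]), array([262.3,  18.3]), np.float64(86.8)]
side blank 465 [0.51  0.08  0.051] [array([511.3,  77.2]), array([ 78. , 100.9]), np.float64(80.8)]
side blank 128 [0.493 0.218 0.051] [array([498.7, 218.9]), array([202.2,  38.4]), np.float64(10.7)]
side blank 62 [ 0.608 -0.045  0.051] [array([607.2, -69.5]), array([260.6,  16.4]), np.float64(87.4)]
side plane 540 [ 0.627 -0.065  0.074] [array([636. , -70.8]), array([ 63.7, 265.8]), np.float64(0.5)]
```

```bash
cat > go.py <<'E'
from h import *
import sys
# target world xyz, yaw(deg) -> units in tool axes
def go(x,y,z,yaw=None):
    s=arm.get_state();R=Ro.from_euler('xyz',s['ee_rot']).as_matrix()
    d=R.T@(np.array([x,y,z])-s['eef_pos'])/.025
    cy=np.degrees(s['ee_rot'][2]); t=0 if yaw is None else ((cy-yaw+180)%360-180)/5
    print('units',d.round(2),'turn',round(t,2),'pos',s['eef_pos'].round(4),'rpy',np.degrees(s['ee_rot']).round(1),'t',s['t'],'F',s['force'].round(1),'steps',np.linalg.norm(d)*.4)
if __name__=='__main__': go(*map(float,sys.argv[1:]))
E
python3 go.py .60 -.24 .26 -179
python3 - <<'E'
from h import *
X=np.load('scene.npy')
for t in ['glue','clamp','jar','square','mallet','chisel','gauge']:
    print(t,[(round(o['score'],2),np.nanmedian(X[o['mask']],0).round(3)) for o in arm.trace(t,'scene')][:2])
E
```

```text
units [-20.87  11.74  -1.34] turn 2.67 pos [ 0.1675 -0.6539  0.2266] rpy [ 180.     0.  -165.6] t 0.6 F [-0.6  0.7  0. ] steps 9.592687084175553
glue [(0.58, array([ 0.587, -0.532,  0.108]))]
clamp [(0.62, array([ 0.82 , -0.177,  0.021])), (0.45, array([ 0.541, -0.059,  0.03 ]))]
jar [(0.71, array([0.632, 0.44 , 0.053]))]
square [(0.95, array([ 0.444, -0.228,  0.037]))]
mallet [(0.56, array([0.526, 0.529, 0.051]))]
chisel [(0.64, array([0.803, 0.165, 0.022]))]
gauge [(0.7, array([ 0.338, -0.438,  0.033]))]
```

```bash
python3 -m crank '[[[-1.7,1,-1.3,0.3],[-3.7,2.1,-1.3,0.6],[-5.7,3.2,-1.3,0.9],[-7.7,4.3,-1.3,1.2],[-9.7,5.5,-1.3,1.5],[-11.7,6.6,-1.3,1.8],[-13.7,7.7,-1.3,2.1],[-15.7,8.8,-1.3,2.4],[-17.7,10,-1.3,2.7],[-19.5,11,-1.3,2.7],[-20.9,11.7,-1.3,2.7],[-20.9,11.7,-1.3,2.7]]]' 1
python3 -m crank '[[[0,0,0,0],[0,0,0,0]]]'
python3 - <<'E'
from h import *
im,d,X,_=cam('wrist');save(im,'w1.png')
P=X.reshape(-1,3)
for n in ['plane','plane_heel']:
  for o in arm.trace(n,'wrist'):
    q=X[o['mask']];print(n,o['score'],o['extent'])
q=P[(P[:,2]>.069)&(P[:,2]<.078)&(P[:,1]<.1)]
print(np.nanpercentile(q,[0.5,2,50,98],axis=0).round(4))
for lo in np.arange(-.22,-.06,.02):
    r=q[(q[:,1]>lo)&(q[:,1]<lo+.02)]
    if len(r):print(lo.round(2),len(r),np.percentile(r[:,0],[1,99]).round(4))
E
python3 go.py .622 -.25 .10 -179
```

```text
t: 2.45
eef_pos: [0.6028, -0.2388, 0.2583]
ee_rot: [3.141, -0.001, -3.123]
force: [-0.7, 0.3, 0.2]
width: 0.0007
gripper_force: 0.0
t: 2.7
eef_pos: [0.6005, -0.2415, 0.2593]
ee_rot: [-3.142, 0.0, -3.127]
force: [0.9, -0.5, 0.0]
width: 0.0006
gripper_force: 0.0
plane_heel 0.63 [314.5, 184.9, 229.2, 83.6]
plane_heel 0.29 [512.2, 59.3, 47.8, 97.4]
[[ 0.546  -0.5371  0.0692]
 [ 0.5619 -0.5035  0.0702]
 [ 0.6257 -0.0796  0.0735]
 [ 0.6549  0.0499  0.0755]]
-0.22 1 [0.6119 0.6119]
-0.2 344 [0.6092 0.6323]
-0.18 429 [0.609  0.6414]
-0.16 648 [0.6087 0.6561]
-0.14 703 [0.6085 0.6562]
-0.12 703 [0.6082 0.6559]
-0.1 701 [0.608  0.6556]
-0.08 690 [0.6077 0.6554]
units [-0.85 -0.35  6.38] turn -0.04 pos [ 0.6006 -0.2415  0.2594] rpy [-180.     0.  -179.2] t 2.85 F [ 0.4 -0.3 -0.3] steps 2.5769966236527884
```

View pics/w1.png

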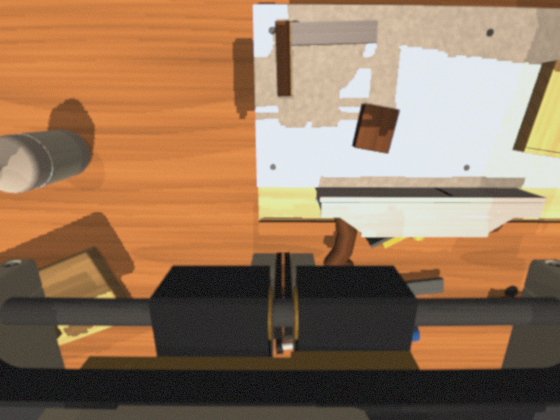

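The wrist view shows the plane's heel at the left end (318,195) of the plane, the offcut at (376,128), the square at (300,55), and clear space behind the heel.

```bash
python3 -m crank '[[[-0.84,-0.35,2,0],[-0.84,-0.35,4,0],[-0.84,-0.35,6,0],[-0.84,-0.35,8,0],[-0.84,-0.35,9.1,0],[-0.84,-0.35,9.1,0],[-0.84,-0.35,9.1,0]]]'
python3 -m crank '[[[0,0.3,0,0],[0,0.6,0,0],[0,0.8,0,0],[0,1,0,0],[0,1.1,0,0],[0,1.2,0,0],[0,1.3,0,0],[0,1.4,0,0]]]'
```

```text
t: 3.72
eef_pos: [0.6228, -0.2498, 0.033]
ee_rot: [-3.141, 0.001, -3.127]
force: [-0.2, 0.5, -0.0]
width: 0.0006
gripper_force: 0.0
t: 4.72
eef_pos: [0.6213, -0.2152, 0.0315]
ee_rot: [-3.141, -0.001, -3.127]
force: [-0.7, -6.0, -0.7]
width: 0.0007
gripper_force: 2.9
```

```bash
python3 -m crank '[[[0,0.2,0,0],[0,0.5,0,0],[0,0.8,0,0],[0,1.1,0,0],[0,1.4,0,0],[0,1.7,0,0],[0,2,0,0],[0,2.3,0,0],[0,2.6,0,0],[0,2.9,0,0],[0,3.1,0,0],[0,3.2,0,0]]]'
python3 -m crank '[[[0,0.2,0,0],[0,0.4,0,0],[0,0.6,0,0],[0,0.8,0,0],[0,1,0,0],[0,1.2,0,0],[0,1.4,0,0],[0,1.6,0,0],[0,1.7,0,0],[0,1.8,0,0],[0,1.8,0,0]]]'
python3 - <<'E'
from h import *
for n in ['scene','side']:
    im,d,X,_=cam(n)
    if n=='scene': save(im[140:320,180:360].repeat(3,0).repeat(3,1),'s2.png')
    P=X.reshape(-1,3)
    q=P[(P[:,2]>.069)&(P[:,2]<.078)&(P[:,1]<.3)&(P[:,1]>-.1)&(P[:,0]>.58)&(P[:,0]<.66)]
    f=P[(P[:,2]>.057)&(P[:,2]<.067)&(P[:,1]<.3)&(P[:,1]>.13)&(P[:,0]>.42)&(P[:,0]<.585)]
    print(n,np.percentile(q[:,1],[95,99,100]).round(4),np.percentile(f[:,1],[0,1,5,50,95,99,100]).round(4))
E
python3 go.py .622 -.07 .03 -179
```

```text
t: 6.22
eef_pos: [0.6199, -0.1352, 0.0315]
ee_rot: [-3.141, -0.001, -3.127]
force: [-1.0, -7.0, -0.5]
width: 0.0002
gripper_force: 3.2
t: 7.6
eef_pos: [0.6192, -0.0902, 0.0315]
ee_rot: [-3.141, -0.001, -3.127]
force: [-0.6, -4.5, 0.9]
width: 0.0006
gripper_force: 2.5
scene [0.1752 0.1858 0.2034] [0.1831 0.1834 0.1847 0.1998 0.2224 0.2243 0.2249]
side [0.1721 0.1852 0.1877] [0.1812 0.1828 0.1849 0.2041 0.22   0.2216 0.223 ]
units [-0.12  0.81  0.06] turn -0.03 pos [ 0.6192 -0.0902  0.0314] rpy [-1.800e+02 -1.000e-01 -1.792e+02] t 7.7 F [ 0.1 -4.6  0.4] steps 0.3273389297400746
```

View pics/s2.png

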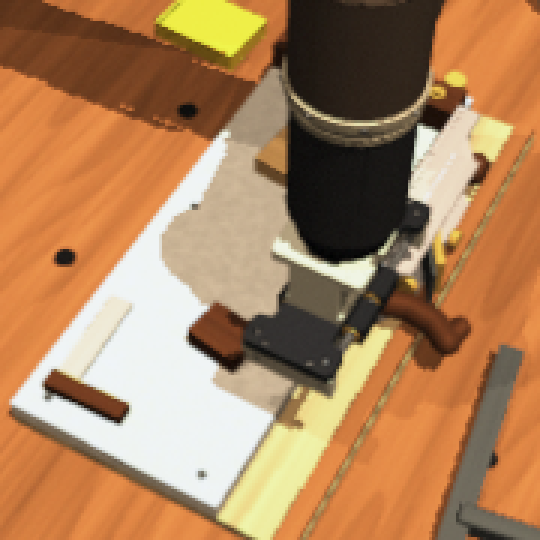

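The crop shows the plane in the chute with its toe about level with the fence's face at (470,120); the offcut at (215,335) is undisturbed. It needs about 18 mm more.

```bash
python3 -m crank '[[[0,0.2,0,0],[0,0.4,0,0],[0,0.6,0,0],[0,0.75,0,0],[0,0.8,0,0],[0,0.8,0,0]]]'
python3 -m crank '[[[0,-0.5,0,0],[0,-1,0,0],[0,-1.5,0,0],[0,-1.5,-2,0],[0,-1.5,-4,0],[0,-1.5,-6,0],[1,-0.8,-8,0],[2.5,0,-8.5,0],[4,1,-8.5,0],[4,1,-8.5,0],[4,1,-8.5,0]]]'
python3 - <<'E'
from h import *
X0,R0=None,None
for n in ['scene','wrist','side']:
    im,d,X,_=cam(n); save(im,n+'3.png') if n!='side' else 0
    P=X.reshape(-1,3)
    q=P[(P[:,2]>.069)&(P[:,2]<.078)&(P[:,1]<.3)&(P[:,1]>-.1)&(P[:,0]>.58)&(P[:,0]<.66)]
    f=P[(P[:,2]>.057)&(P[:,2]<.067)&(P[:,1]<.3)&(P[:,1]>.13)&(P[:,0]>.42)&(P[:,0]<.585)]
    b=P[(P[:,2]>.046)&(P[:,2]<.056)&(P[:,1]<.16)&(P[:,1]>-.0)&(P[:,0]>.42)&(P[:,0]<.585)]
    if len(q):print(n,'plane',np.percentile(q[:,1],[0,1,5,95,99,100]).round(4),[np.percentile(q[(q[:,1]>a)&(q[:,1]<a+.02),0],2).round(4) for a in (0,.04,.08,.12,.16)])
    if len(f):print('fence',np.percentile(f[:,1],[0,1,5,50,95,99,100]).round(4))
    if len(b):print('blank',[np.round(v,1) for v in cv2.minAreaRect((b[:,:2]*1000).astype(np.float32))])
E
python3 go.py .5 -.01 .24 -179
```

```text
t: 8.45
eef_pos: [0.6189, -0.0702, 0.0315]
ee_rot: [-3.141, -0.001, -3.127]
force: [-1.4, -5.2, 0.3]
width: 0.0005
gripper_force: 2.7
t: 9.82
eef_pos: [0.5195, -0.0461, 0.2445]
ee_rot: [3.141, 0.001, -3.126]
force: [0.8, -0.9, 0.1]
width: 0.0001
gripper_force: 0.0
scene plane [-0.0531 -0.0484 -0.0356  0.182   0.202   0.2073] [np.float64(0.6083), np.float64(0.6081), np.float64(0.6086), np.float64(0.6083), np.float64(0.6082)]
fence [0.1782 0.181  0.1828 0.1995 0.2183 0.2216 0.2239]
blank [array([514.4,  76.1]), array([ 75.7, 101.2]), np.float64(83.2)]
wrist plane [-0.0458 -0.0446  0.0549  0.2002  0.2067  0.2088] [np.float64(0.6058), np.float64(0.606), np.float64(0.6061), np.float64(0.6068), np.float64(0.6067)]
fence [0.1822 0.1836 0.1846 0.2006 0.2187 0.2207 0.2221]
blank [array([512.8,  77.9]), array([ 70.9, 100.3]), np.float64(82.9)]
side plane [-0.0484 -0.0435 -0.0246  0.1917  0.2058  0.2101] [np.float64(0.6042), np.float64(0.6064), np.float64(0.6038), np.float64(0.6047), np.float64(0.605)]
fence [0.1799 0.1827 0.1855 0.2041 0.2202 0.2219 0.2245]
blank [array([511.4,  78.4]), array([ 74.5, 102.5]), np.float64(81.8)]
units [0.77 1.46 0.15] turn -0.04 pos [ 0.5197 -0.0463  0.2437] rpy [-180.    -0.  -179.2] t 9.975 F [0.8 0.  0.2] steps 0.6633537717273362
```

View pics/wrist3.png

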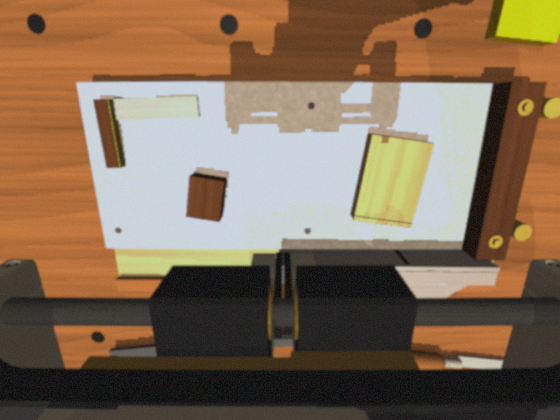

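The wrist view shows the plane's toe at (495,270) lying within the fence's thickness (the fence runs x≈480–530), the blank at (393,180) slightly askew with its pencil line at (385,220) towards the chute. The toe measures y≈0.206 between the fence's 0.185 and 0.221. Now the blank.

```bash
python3 -m crank '[[[0.27,1,2,0],[0.27,1.9,4,0],[0.27,1.9,6,0],[0.27,1.9,7.6,0],[0.27,1.9,8.3,0],[0.27,1.9,8.3,0],[0.27,1.9,8.3,0]]]'
python3 -m crank '[[[0,0.3,0,0],[0,0.6,0,0],[0,0.9,0,0],[0,1.2,0,0],[0,1.5,0,0],[0,1.8,0,0],[0,2.1,0,0],[0,2.4,0,0],[0,2.7,0,0],[0,3,0,0],[0,3.2,0,0],[0,3.3,0,0]]]'
python3 go.py .51 .0998 .036 -179.1
```

```text
t: 10.85
eef_pos: [0.5124, 0.0015, 0.037]
ee_rot: [-3.142, 0.0, -3.127]
force: [-0.5, 0.3, 0.3]
width: 0.0004
gripper_force: 0.0
t: 12.35
eef_pos: [0.5103, 0.0844, 0.0365]
ee_rot: [3.142, -0.0, -3.126]
force: [-0.6, -1.4, 1.6]
width: 0.0007
gripper_force: 0.7
units [0.   0.62 0.02] turn -0.0 pos [0.5103 0.0844 0.0365] rpy [ 180.    -0.  -179.1] t 12.35 F [-0.6 -1.4  1.6] steps 0.24632533608538554
```

```bash
python3 -m crank '[[[0,0.15,0,0],[0,0.3,0,0],[0,0.45,0,0],[0,0.55,0,0],[0,0.62,0,0],[0,0.66,0,0],[0,0.7,0,0],[0,0.7,0,0]]]'
cat > chk.py <<'E'
from h import *
import sys
for n in sys.argv[1:]:
    im,d,X,_=cam(n); save(im,n+'_%d.png'%(100*arm.get_state()['t']))
    P=X.reshape(-1,3)
    b=P[(P[:,2]>.047)&(P[:,2]<.0545)&(P[:,1]<.188)&(P[:,1]>.09)&(P[:,0]>.43)&(P[:,0]<.615)]
    hsv=cv2.cvtColor(im,cv2.COLOR_RGB2HSV).reshape(-1,3)
    k=(P[:,2]>.047)&(P[:,2]<.0545)&(P[:,1]<.2)&(P[:,1]>.05)&(P[:,0]>.43)&(P[:,0]<.615)&(hsv[:,2]>110)
    b=P[k];r=cv2.minAreaRect((b[:,:2]*1000).astype(np.float32))
    print(n,len(b),[np.round(v,1) for v in r]); print(cv2.boxPoints(r).round(1).tolist())
E
python3 chk.py wrist scene side; ls pics
```

```text
t: 13.35
eef_pos: [0.5098, 0.099, 0.0365]
ee_rot: [-3.138, -0.002, -3.127]
force: [5.0, -15.7, 1.6]
width: 0.0004
gripper_force: 7.8
wrist 14038 [array([508.4, 134.1]), array([103.3, 102.3]), np.float64(1.2)]
[[455.79998779296875, 184.10000610351562], [457.79998779296875, 81.9000015258789], [561.0999755859375, 84.0], [559.0, 186.1999969482422]]
scene 146 [array([542.4, 150.9]), array([32. , 72.4]), np.float64(0.4)]
[[526.0999755859375, 187.0], [526.5999755859375, 114.5999984741211], [558.5999755859375, 114.80000305175781], [558.0999755859375, 187.3000030517578]]
side 330 [array([531.6, 118.4]), array([115.2, 161.6]), np.float64(84.8)]
[[445.8999938964844, 68.4000015258789], [606.7999877929688, 53.70000076293945], [617.2999877929688, 168.39999389648438], [456.3999938964844, 183.10000610351562]]
s.png
s2.png
scene3.png
scene_1345.png
side.png
side_1350.png
w1.png
wrist3.png
wrist_1340.png
```

```bash
python3 -m crank '[[[0,-0.2,0,0],[0,-0.5,0,0],[0,-0.5,-2,0],[1.8,0.8,-2,0],[3.6,2,-2,0],[3.6,2,-1.5,0],[3.6,2,0,0],[3.6,2,0,0],[3.6,2,0,0]]]'
python3 -m crank '[[[-0.3,0,0,0],[-0.6,0,0,0],[-0.9,0,0,0],[-1.2,0,0,0],[-1.5,0,0,0],[-1.8,0,0,0],[-2.1,0,0,0],[-2.4,0,0,0],[-2.5,0,0,0],[-2.5,0,0,0]]]'
python3 go.py .497 .149 .0365 -179.1
```

```text
t: 14.62
eef_pos: [0.4199, 0.1501, 0.037]
ee_rot: [-3.141, -0.0, -3.127]
force: [-0.1, -0.1, -0.1]
width: 0.0001
gripper_force: 0.0
t: 15.88
eef_pos: [0.4823, 0.1513, 0.0366]
ee_rot: [3.141, 0.001, -3.127]
force: [-0.2, 0.5, 0.3]
width: 0.0005
gripper_force: 0.0
units [-0.59 -0.1   0.  ] turn -0.01 pos [0.4823 0.1513 0.0366] rpy [ 180.     0.  -179.1] t 15.875 F [-0.2  0.5  0.3] steps 0.2384303635007588
```

```bash
python3 -m crank '[[[-0.15,0,0,0],[-0.3,0,0,0],[-0.4,0,0,0],[-0.45,0,0,0],[-0.5,0,0,0],[-0.55,0,0,0],[-0.55,0,0,0]]]'
python3 chk.py wrist
```

```text
t: 16.75
eef_pos: [0.4953, 0.1513, 0.0365]
ee_rot: [-3.141, -0.0, -3.126]
force: [-3.4, 1.2, 2.4]
width: 0.0002
gripper_force: 1.5
wrist 324 [array([513.1, 151.2]), array([59.2, 31.8]), np.float64(0.5)]
[[483.3999938964844, 166.8000030517578], [483.6000061035156, 135.0], [542.7999877929688, 135.60000610351562], [542.5999755859375, 167.3000030517578]]
```

```bash
ls -t pics | head -1; cp pics/$(ls -t pics | head -1) pics/wa.png
```

```text
wrist_1680.png
```

View pics/wa.png

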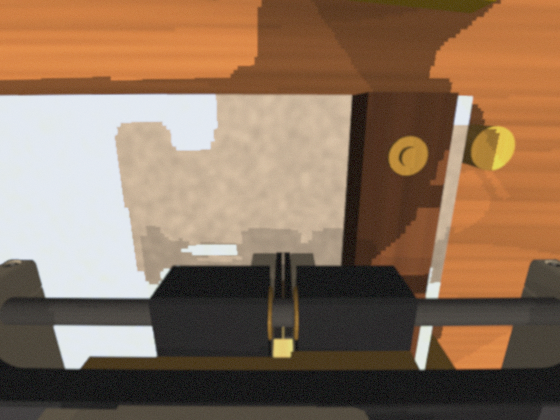

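The wrist view shows only the gripper over the blank (a bit of it at (283,347)); the blank is hidden. I continue on force.

```bash
python3 -m crank '[[[-0.03,0,0,0],[-0.06,0,0,0],[-0.09,0,0,0],[-0.12,0,0,0],[-0.12,0,0,0]]]'; python3 -m crank '[[[-0.04,0,0,0],[-0.06,0,0,0],[-0.06,0,0,0]]]'
```

```text
t: 17.42
eef_pos: [0.4956, 0.151, 0.0364]
ee_rot: [-3.141, -0.004, -3.127]
force: [-17.5, 6.0, 12.2]
width: 0.0006
gripper_force: 8.8
t: 17.8
eef_pos: [0.4959, 0.1508, 0.0363]
ee_rot: [-3.14, -0.006, -3.127]
force: [-23.3, 7.4, 17.4]
width: 0.0004
gripper_force: 11.6
```

```bash
python3 -m crank '[[[0.15,0,0,0],[0.5,0,0,0],[0.6,0,-1,0],[0.6,0,-3,0],[0.4,-1.5,-5,0],[0,-3,-7,0],[-0.5,-5,-8,0],[-0.5,-5,-8,0],[-0.5,-5,-8,0]]]'
python3 chk.py wrist scene side; cp $(ls -t pics/wrist_* | head -1) pics/wb.png
```

```text
t: 18.92
eef_pos: [0.5142, 0.0264, 0.2363]
ee_rot: [3.141, 0.0, -3.128]
force: [1.0, 0.2, -0.4]
width: 0.0004
gripper_force: 0.0
wrist 5015 [array([556.2, 150.6]), array([100.4,  72.2]), np.float64(0.5)]
[[505.70001220703125, 186.3000030517578], [506.3999938964844, 114.0999984741211], [606.7999877929688, 115.0], [606.0999755859375, 187.1999969482422]]
scene 449 [array([553.7, 152.2]), array([93.6, 77.1]), np.float64(0.4)]
[[506.70001220703125, 190.39999389648438], [507.20001220703125, 113.30000305175781], [600.7999877929688, 114.0], [600.2999877929688, 191.10000610351562]]
side 420 [array([555.7, 117.9]), array([103. , 133.8]), np.float64(0.5)]
[[503.6000061035156, 184.3000030517578], [504.79998779296875, 50.5], [607.7999877929688, 51.400001525878906], [606.5999755859375, 185.1999969482422]]
```

View pics/wb.png

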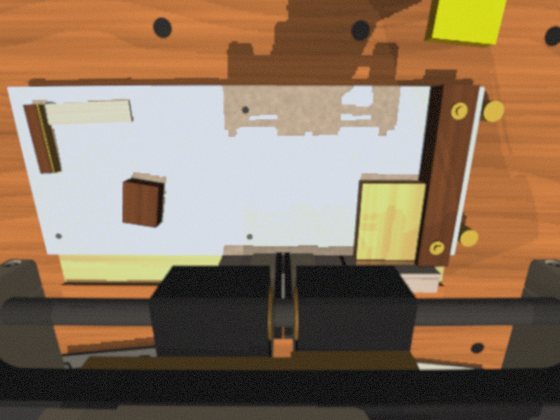

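The wrist view shows the blank at (390,220) with its long side along the fence and its end at the sole, and the plane's toe at (438,275) within the fence's thickness. The x push may have loosened the fence side, so I make one light push to reseat it.

```bash
python3 -m crank '[[[-1.4,1,2,0],[-1.5,2,4,0],[-1.5,2,6,0],[-1.5,2,7.6,0],[-1.5,2,8,0],[-1.5,2,8,0],[-1.5,2,8,0]]]'
python3 -m crank '[[[0,0.2,0,0],[0,0.4,0,0],[0,0.6,0,0],[0,0.75,0,0],[0,0.85,0,0],[0,0.9,0,0],[0,0.93,0,0],[0,0.95,0,0],[0,0.95,0,0]]]'
```

```text
t: 19.95
eef_pos: [0.5524, 0.0779, 0.0382]
ee_rot: [3.141, 0.002, -3.126]
force: [-0.3, -0.8, 0.0]
width: 0.0004
gripper_force: 0.0
t: 21.08
eef_pos: [0.5508, 0.0994, 0.0365]
ee_rot: [-3.14, -0.001, -3.127]
force: [2.7, -8.9, 1.4]
width: 0.0003
gripper_force: 4.2
```

```bash
python3 -m crank '[[[0,-0.1,0,0],[0,-0.4,0,0],[0,-0.8,0,0],[0,-0.8,-2,0],[0.5,-1.5,-4,0],[1,-2.5,-6,0],[2,-4.5,-8,0],[2.5,-6,-8,0],[2.5,-6,-8,0],[2.5,-6,-8,0]]]'
python3 - <<'E'
from h import *
im,d,X,_=cam('wrist');save(im[150:300,300:560].repeat(3,0).repeat(3,1),'wc.png')
P=X.reshape(-1,3);hsv=cv2.cvtColor(im,cv2.COLOR_RGB2HSV).reshape(-1,3)
b=P[(P[:,2]>.047)&(P[:,2]<.0545)&(P[:,1]<.2)&(P[:,1]>.09)&(P[:,0]>.47)&(P[:,0]<.615)&(hsv[:,2]>110)]
q=P[(P[:,2]>.069)&(P[:,2]<.078)&(P[:,1]<.3)&(P[:,1]>-.06)&(P[:,0]>.58)&(P[:,0]<.66)]
print([np.percentile(b[(b[:,1]>a)&(b[:,1]<a+.015),0],[1,99]).round(4) for a in (.115,.13,.145,.16,.17)])
print([np.percentile(q[(q[:,1]>a)&(q[:,1]<a+.015),0],1).round(4) for a in (0,.05,.115,.13,.145,.16,.17)],q[:,1].max())
print([np.percentile(b[(b[:,0]>a)&(b[:,0]<a+.015),1],[1,99]).round(4) for a in (.51,.53,.55,.57,.59)])
f=P[(P[:,2]>.057)&(P[:,2]<.067)&(P[:,1]<.3)&(P[:,1]>.13)&(P[:,0]>.42)&(P[:,0]<.6)]
print([np.percentile(f[(f[:,0]>a)&(f[:,0]<a+.015),1],[1,99]).round(4) for a in (.43,.51,.55,.58)])
E
```

```text
t: 22.32
eef_pos: [0.4905, -0.0503, 0.2365]
ee_rot: [3.141, 0.0, -3.128]
force: [0.1, -0.1, 1.0]
width: 0.0005
gripper_force: 0.0
[array([0.5068, 0.6045]), array([0.5066, 0.6044]), array([0.5064, 0.6042]), array([0.5063, 0.6043]), array([0.5064, 0.6041])]Traceback (most recent call last):
  File "<stdin>", line 7, in <module>
    return _quantile_unchecked(
        a, q, axis, out, overwrite_input, method, keepdims, weights)
    return _ureduce(a,
                    func=_quantile_ureduce_func,
    ...<5 lines>...
                    overwrite_input=overwrite_input,
                    method=method)
    r = func(a, **kwargs)
    result = _quantile(arr,
                       quantiles=q,
    ...<2 lines>...
                       out=out,
                       weights=wgt)
    slices_having_nans = np.isnan(arr[-1, ...])
                                  ~~~^^^^^^^^^
IndexError: index -1 is out of bounds for axis 0 with size 0
```

View pics/wc.png

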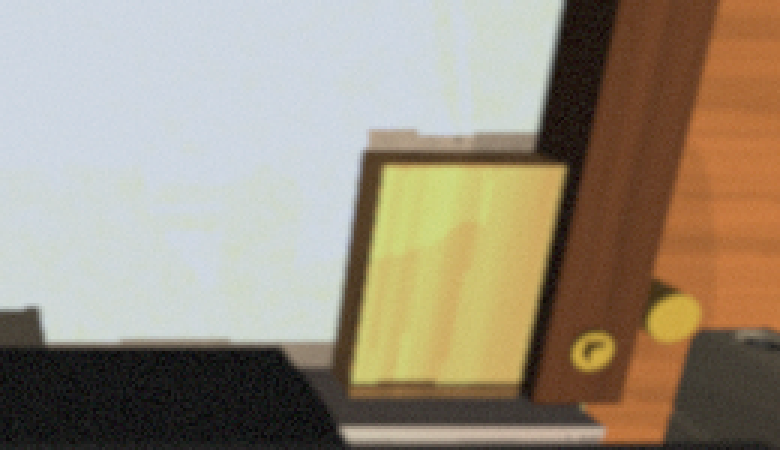

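The crop shows the blank flat along the fence (edge from (565,165) to (525,385)), the pencil line at (405,382) on the sole, and the toe at (600,435) within the fence. One last light touch on the far end confirms the butt.

```bash
python3 -m crank '[[[1,2,0,0],[2,4,0,0],[2.8,6,0,0],[2.4,8,0,0],[2,8,2,0],[1,8,4,0],[0.7,8,6,0],[0.7,8,7.6,0],[0.7,8,8,0],[0.7,8,8,0],[0.7,8,8,0]]]'
python3 go.py .4945 .151 .0365 -179.1
```

```text
t: 23.75
eef_pos: [0.471, 0.1507, 0.0381]
ee_rot: [3.14, 0.002, -3.126]
force: [-0.3, 0.2, -0.9]
width: 0.0006
gripper_force: 0.0
units [-0.94 -0.    0.06] turn 0.0 pos [0.471  0.1507 0.0381] rpy [ 1.799e+02  1.000e-01 -1.791e+02] t 23.75 F [-0.3  0.2 -0.9] steps 0.37644799690427155
```

```bash
python3 -m crank '[[[-0.2,0,0,0],[-0.4,0,0,0],[-0.6,0,0,0],[-0.75,0,0,0],[-0.85,0,0,0],[-0.9,0,0,0],[-0.93,0,0,0],[-0.96,0,0,0],[-0.96,0,0,0]]]'
python3 -m crank '[[[-0.03,0,0,0],[-0.05,0,0,0],[-0.05,0,0,0]]]'
```

```text
t: 24.88
eef_pos: [0.4941, 0.1501, 0.0366]
ee_rot: [3.142, -0.0, -3.126]
force: [-0.3, -1.1, -0.5]
width: 0.0005
gripper_force: 0.0
t: 25.25
eef_pos: [0.4954, 0.1501, 0.0366]
ee_rot: [-3.142, 0.0, -3.126]
force: [0.2, -1.2, -0.3]
width: 0.0009
gripper_force: 0.0
```

```bash
python3 -m crank '[[[-0.03,0,0,0],[-0.06,0,0,0],[-0.06,0,0,0]]]'
python3 -m crank '[[[-0.03,0,0,0],[-0.03,0,0,0]]]'
```

```text
t: 25.62
eef_pos: [0.4958, 0.1499, 0.0364]
ee_rot: [-3.141, -0.002, -3.127]
force: [-5.2, 1.6, 3.8]
width: 0.0003
gripper_force: 2.8
t: 25.88
eef_pos: [0.4958, 0.1498, 0.0363]
ee_rot: [-3.141, -0.003, -3.127]
force: [-8.4, 2.5, 5.2]
width: 0.0007
gripper_force: 4.6
```

Firm contact at the same place, so the blank is butted. I retreat and hand in after a last check.

```bash
python3 -m crank '[[[0.1,0,0,0],[0.4,0,0,0],[0.8,0,0,0],[0.8,0,-2,0],[0.8,-1,-4,0],[0.8,-3,-6,0],[0.5,-5,-8,0],[0,-7,-8,0],[0,-8.5,-8,0],[0,-8.5,-8,0],[0,-8.5,-8,0]]]'
python3 chk.py wrist
python3 - <<'E'
from h import *
im,d,X,_=cam('scene');P=X.reshape(-1,3)
q=P[(P[:,2]>.069)&(P[:,2]<.078)&(P[:,1]<.3)&(P[:,1]>-.1)&(P[:,0]>.58)&(P[:,0]<.66)]
print(np.percentile(q[:,1],[99,99.7,100]));save(im[140:320,180:360].repeat(3,0).repeat(3,1),'sf.png')
E
```

```text
t: 27.25
eef_pos: [0.5004, -0.0623, 0.2364]
ee_rot: [3.141, -0.0, -3.127]
force: [0.2, 0.2, -0.1]
width: 0.0005
gripper_force: 0.0
wrist 4746 [array([556.1, 150.1]), array([100.4,  72.1]), np.float64(0.6)]
[[505.6000061035156, 185.60000610351562], [506.3999938964844, 113.5], [606.7000122070312, 114.5999984741211], [605.9000244140625, 186.6999969482422]]
[0.20126753 0.20583618 0.21070358]
```

View pics/sf.png

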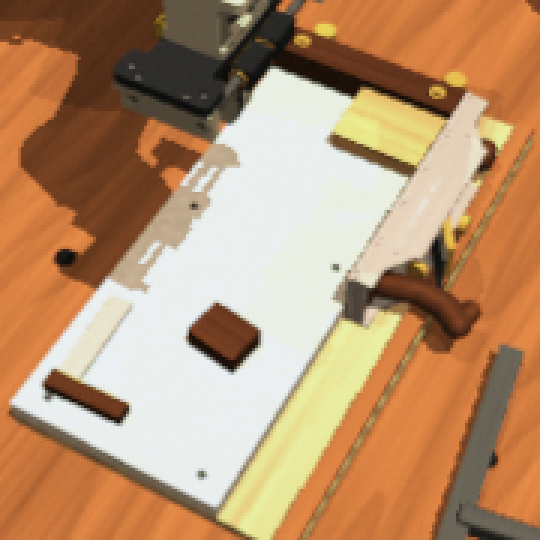

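The picture shows the blank at (390,130) against both fence and sole, the toe at (475,100) beside the fence, and the offcut and square where they were.

```bash
python3 -c "
from station import arm
print(arm.job_done())"
```

```text
the job is handed in; nothing more can be done
None
```

The job is handed in at about 27 s: the plane's toe is level with the fence (y ≈ 0.206 m, fence 0.185 to 0.221 m), the blank is pushed flat against the fence and butted against the sole, the offcut and square are where they were, and the hand is clear.

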